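# Crack the stuck lid of the degassing pot with its thermometer in place

## Robot

A 6-joint arm with a two-finger parallel gripper is mounted at the origin on a cart in front of the work surface, level with it; the furniture and walls round the work are solid. World frame = base frame: x ahead of the robot, y to its left, z up, the work surface at z = 0. Lengths are in m, angles in rad, forces in N, time in s.
With the tool pointing down it reaches from about 0.35 to 0.95 m from the base axis. Payload 17.4 kg.
Tool frame: the origin (TCP) lies between the finger pads; the fingertips stand 8 mm ahead of it and the grasp point (between the pads) lies 11 mm behind it; z points along the fingers, y is the line along which they close (so a half turn about z gives the same grasp; the last joint's range is limited). The gripper opens to 93 mm and grips with 3 to 60 N. Pads are 15 mm wide; open, the fingers measure 128 mm over their backs; the gripper's body (75 mm by 188 mm) begins 65 mm behind the grasp point.
Start: joints at [1.29, 0.116, 1.442, -0, 1.584, -0.038], TCP at [0.162, 0.655, 0.227] pointing down, gripper open.
Joint ranges: [-2.83, 2.83], [-0.83, 2.19], [0.07, 2.5], [-1.14, 4.28], [0.01, 3], [-2.97, 2.97]. Speed limits (rad/s): [1.89, 1.89, 2.22, 3.14, 3.14, 3.14].

## Interface

Orientations are given as a unit quaternion [x, y, z, w].
In Python, from station import ctrl, eyes, job gives the robot as it stands. The module is installed in compiled form; this text tells all that it offers.
- The arm moves only by the tool drive_tool, never from a script. Its argument "series" is one flat list of numbers, 6 for each row, row after row: the shift along the world's x, y, z in cm, then the turn, a rotation vector about the world's x, y, z in degrees. In form: [tx, ty, tz, rx, ry, rz, tx, ty, tz, rx, ry, rz, ...]. A call has exactly 8 rows; each row shifts and turns the commanded pose from where the row before left it; what a row does not reach is not made up. A row lasts 1/12 s, in which the tool goes at most 41.7 mm and 7.16 degrees, less where a joint would pass 70% of its speed; a pose out of reach is approached as far as the arm can. A call with a gripper value outside its range is refused whole. "claw" is the closure, from 0 (fully open) to 1 (shut), set as the call begins (left out, the last holds). The fingers move at their own pace and stop on an object; "force" is the grip in N (left out, the last holds). Time passes only in rows, so rows that do not move let the fingers close, or fill a call up. It gives the time, the measured TCP pose, the force, the opening and the grip force at its end, in the units of the state.
- ctrl.get_obs(): the state, without advancing time (a new reading comes with each control period).
- eyes.snapshot(name): name is "scene" or "top"; returns a dict with "img" (384x512x3 uint8, blue, green, red), "mtx" (3x3 intrinsics, pixels), "origin" and "attitude" of the camera in the world. Camera axes: x right, y down, z forward; pixel columns grow to the right and rows downward; lengths in m; the calibration is good to about 2 mm. A picture is of the moment at which its call begins. There is no depth.
- job.hand_in(): hands the job in; it is judged then, once.
The state is a dict: "t": time; "joint_positions": joint angles; "dq": joint speeds; "tau": joint torques, N m; "tcp_pos": TCP position; "tool_rot": TCP orientation; "wrist_force": force on the tool from outside, world axes, zero at the start; "torque": the same for the moment, N m; "finger_gap": opening from 0.0 (shut) to 1.0 (fully open); "grasp_force": force on a finger pad.
Only numpy, scipy, OpenCV 4.12 (cv2) and the standard library are available. Lean on these libraries where they do the work, as an engineer would, in place of code of your own. Each camera call takes 0.05 s, during which the arm holds its last target. There are 200 camera calls.

## Task

Lift the dial thermometer out of the rack and stand it stem-down, fully home and let go, in the thermometer pocket on the side of the degassing pot, so that the temperature can be read while the pot is open. Then take the lid by its handle, break it free of its sticky rubber seal without letting it fly up, and finish while holding it ajar, about two centimetres open at its front rim and still; keep hold of the handle, do not put it down. Leave the glass rods standing in the rack and the other things on the bench where they are.

Things in the scene. Friction and masses are not known exactly. Their poses are not given: they have to be found in the camera images.
- thermometer_head (a point): centre, half-way up, of the thermometer's dial head: a steel disc 44 mm in diameter, 13 mm thick, dial facing up. Below it on the same axis: a 14 mm neck 17 mm long, then the nut, whose underside is 30.5 mm below this point, then the stem, its tip 110.5 mm below this point. z axis = up along the stem.
- thermometer_nut (a point): centre of the flat underside of the thermometer's brass hexagon nut (28 mm across corners, 7 mm tall), 30.5 mm below the head's centre and 80 mm above the stem's tip; z axis = up along the stem.
- thermometer: loose dial thermometer, 117 mm tall, 0.08 kg: dial head, neck, nut, and a steel stem 8 mm in diameter, 80 mm long below the nut. Origin at the stem's tip, z axis up along the stem. It starts upright in one of the three holes of the rack, its nut resting on the rack's top.
- rack: fixed white plastic rack 62 x 190 mm, top deck 92 mm above the bench, three holes (11 mm) along its y axis at -62, 0 and +62 mm; origin at the centre of its underside. One hole holds the thermometer, the other two hold glass rods.
- rod_0_center (a point): middle of a clear glass stirring rod, 8 mm in diameter and 130 mm long, standing in the rack with its top at about 136 mm; leave it there.
- rod_1_center (a point): middle of the other glass stirring rod, same size; leave it there.
- pot: fixed round steel degassing pot, 162 mm across the rim, with a clear hinged lid (top 101 mm above the bench). Origin under its centre; x axis from the handle side (front) to the hinge (back); the +y side carries the thermometer pocket. The hinge axis runs along y at x = +94, z = +90 mm. A brass vent cock 26 mm tall stands on the lid at x = +28, y = -34 mm.
- pocket_mouth (a point): centre of the open top of the thermometer pocket, an upright steel tube on the pot's +y side, 92 mm above the bench. The mouth is a funnel 23 mm wide inside (29 mm outside) narrowing to a 13 mm bore, 84 mm deep from the mouth. The thermometer's nut is wider than the funnel: fully home, its underside rests on the rim at this point. z axis = up.
- lid (a joint): hinge angle of the lid, rad: 0 shut on its seal, grows as the front rises. Front rim 177 mm from the hinge axis: 0.11 rad is 2 cm open. The seal grips hardest at the first crack: about 16 N of upward pull at the handle breaks it, then the pull drops and the lid snaps free within 8 mm of handle travel; beyond, 2 N (its weight) holds it. If let go it sags back on to the seal, 1 cm open at the front.
- lid_handle (a point): middle of the lid's handle, a round steel bar 10 mm in diameter on two posts 84 mm apart, running along the pot's y axis. Shut, it is 132 mm above the bench, 31 mm above the lid's top and 149 mm in front of the hinge axis, and its axes are those of the pot.
- beaker_250: an empty 250 ml glass beaker at the back; a bystander, leave it where it is; origin under its centre.
- petri_dish: a glass dish with lid, 68 mm wide, 17 mm tall; a bystander, leave it where it is; origin under its centre.
- calculator: a grey pocket calculator, 120 x 70 x 13 mm, near the front edge; a bystander, leave it where it is; origin under its centre.
- stopwatch: a round steel stopwatch, 74 x 53 x 15 mm, near the front edge; a bystander, leave it where it is; origin under its centre.
- thermo_tube: a glass thermometer in a plastic tube, 284 mm long, lying along the front edge; not the one to use; a bystander, leave it where it is; origin under its centre.
- screwdriver: a screwdriver with amber handle, 188 mm, at the right; a bystander, leave it where it is; origin under its centre.
- tweezers: steel tweezers, 126 mm, lying at the right; a bystander, leave it where it is; origin under its centre.
- stopper_0: a red-brown rubber stopper, 32 mm wide, 24 mm tall, at the back; a bystander, leave it where it is; origin under its centre.

How it is judged:
On the way, in this order (a step that is already met when the one before it is completed fails the run):
1. the thermometer stands fully home in the pot's pocket and is let go (distance between thermometer_nut and pocket_mouth below 0.006 m and angle between thermometer's own z axis and vertical below 0.12 rad and contact force between the fingers and thermometer below 0.05 N and linear speed of thermometer below 0.02 m/s), for 0.2 s.
2. the lid has come free of its seal, lifted by the fingers (value of joint lid above 0.08 rad and contact force between the fingers and lid above 0.5 N), for 0.1 s.
At the end, for the whole second after the job is handed in: The thermometer stands upright in the pocket with its nut within 6 mm of the pocket's mouth, untouched; the fingers hold the lid by its handle (grasp point within 40 mm of the handle's middle), still, at 0.08 to 0.19 rad (about 14 to 33 mm open at the front rim); the rods stand in the rack (all of step 2 and distance between thermometer_nut and pocket_mouth below 0.006 m and angle between thermometer's own z axis and vertical below 0.12 rad and value of joint lid below 0.19 rad and velocity of joint lid between -0.05 and 0.05 rad/s and distance between the grasp point and lid_handle below 0.04 m and contact force between the fingers and thermometer below 0.05 N and angle between each of rod_0_center, rod_1_center's own z axis and vertical below 0.2 rad and horizontal distance between each of rod_0_center, rod_1_center and rack below 0.08 m and height (world z) of each of rod_0_center, rod_1_center below 0.085 m); the arm keeps its last pose, push and grip.
It fails at once if the lid flew up (more than 0.33 rad, about 6 cm at the front rim) (value of joint lid above 0.33 rad).
It fails at once if a bystander on the bench was moved by more than 3 cm (distance of any of beaker_250, petri_dish, calculator, stopwatch, thermo_tube, screwdriver, tweezers, stopper_0 from where it was at the start of the episode above 0.03 m).
It also fails if it takes over 48 s, if anything falls off the work surface, if the arm or the gripper's body presses on something with over 40 N, if the wrist force passes 120 N, or if a joint passes its speed limit or range.

## Working session

There is one attempt and no reset: what is moved stays moved. The work goes in short steps, Python scripts to look and compute and a tool call to move; the robot and the scene stay as the last step left them, time stands still between calls to the robot, and variables do not carry over. Pictures are saved under pics/ and viewed, at most 10 in all, crops included, and the job is handed in when it is done.

Besides the shell and the picture viewer there is one more tool, called after "Emit:" by a JSON object that holds its "op" and its "data", one argument or row to a line. drive_tool: Moves the arm, as the interface text tells. Its arguments: {"type":"object","properties":{"series":{"type":"array"},"claw":{"type":"number"},"force":{"type":"number"}},"required":["series"]}

```bash
mkdir -p pics; cat > h.py <<'E'
import numpy as np, cv2
from scipy.spatial.transform import Rotation as R
from station import ctrl, eyes, job
def cam(s):
    a=np.array(s['attitude'],float)
    M=a if a.shape==(3,3) else R.from_quat(a).as_matrix()
    return np.array(s['mtx']),np.array(s['origin']),M
def ray(s,u,v):
    K,o,M=cam(s); d=M@np.linalg.solve(K,[u,v,1.]); return o,d/np.linalg.norm(d)
def onz(s,u,v,z):
    o,d=ray(s,u,v); return o+d*(z-o[2])/d[2]
def proj(s,p):
    K,o,M=cam(s); q=K@(M.T@(np.array(p)-o)); return q[:2]/q[2]
E
python3 - <<'E'
from h import *
import pickle
S={}
for n in('scene','top'):
    s=eyes.snapshot(n);S[n]=s;cv2.imwrite(f'pics/{n}0.png',s['img']);print(n,s['mtx'],s['origin'],s['attitude'])
pickle.dump(S,open('s0.pkl','wb'))
print(ctrl.get_obs())
E
```

```text
scene [[391.8234705    0.         260.59942163]
 [  0.         391.8234705  191.91394116]
 [  0.           0.           1.        ]] [ 0.07772684 -0.87598914  0.61979121] [ 0.82648273 -0.22788488  0.12310996 -0.49983869]
top [[378.5040417    0.         254.59505577]
 [  0.         378.5040417  194.99403547]
 [  0.           0.           1.        ]] [ 0.31149654 -0.05040525  1.25430745] [-0.69974944  0.70787078 -0.06170431  0.07390709]
{'t': 0.1, 'joint_positions': array([ 1.29020611e+00,  1.16407639e-01,  1.44218528e+00, -7.23398560e-06,
        1.58398844e+00, -3.77971611e-02]), 'dq': array([-8.80205547e-04, -1.52656256e-03, -1.67859712e-03,  7.27852447e-05,
       -3.55980826e-04,  1.14628042e-03]), 'tau': array([ 1.49030238e-03, -7.22903752e+01, -6.23849344e+01,  7.82008935e-02,
        2.30661681e-02, -4.52699442e-05]), 'tcp_pos': array([0.16224163, 0.65503658, 0.22600767]), 'tool_rot': array([ 1.21098607e-01,  9.92640359e-01, -4.88677303e-04, -7.47952264e-05]), 'wrist_force': array([-0.46149319, -0.31307343, -1.11940401]), 'torque': array([-0.02265408,  0.01069574,  0.00299818]), 'grasp_force': 0.0, 'finger_gap': 0.9965362848009731}
```

View pics/scene0.png

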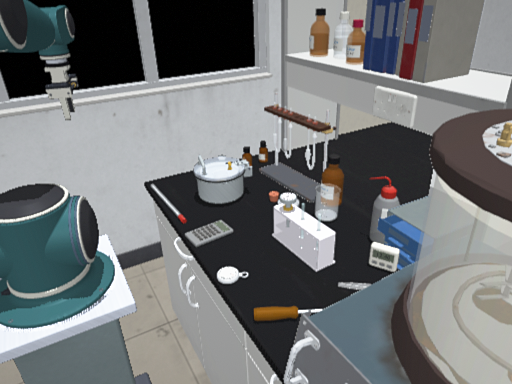

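View pics/top0.png

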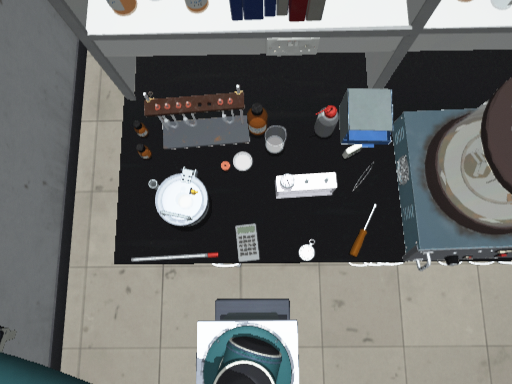

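The scene shows the pot at about (219,180) and the rack at (303,235), with the thermometer head at its left end (289,200). In the top view the pot is at (181,199), its pocket at (153,184), and the thermometer head at (287,182). I'll enlarge these next.

```bash
python3 - <<'E'
from h import *
import pickle
S=pickle.load(open('s0.pkl','rb'))
t=S['top']['img'];c=S['scene']['img']
f=lambda im,x,y,w,h,:cv2.resize(im[y:y+h,x:x+w],(400,300),interpolation=cv2.INTER_CUBIC)
a=np.hstack([f(t,140,160,80,75 -15),f(t,265,155,80,60)])
b=np.hstack([f(c,185,145,80,60),f(c,260,185,80,60)])
cv2.imwrite('pics/z.png',np.vstack([a,b]))
E
```

```text
(no output)
```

View pics/z.png

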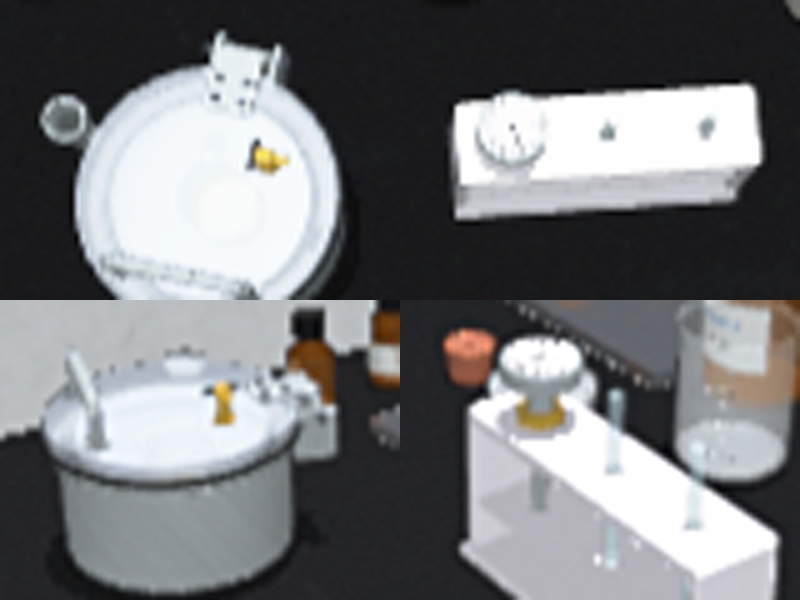

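The enlarged view shows the pocket mouth at top pixel (152.8,183.2), the head at (287.2,180.6), the handle centre at about (175,215), and the rods to the right of the head.

```bash
python3 - <<'E'
from h import *
import pickle
S=pickle.load(open('s0.pkl','rb'));t=S['top'];c=S['scene']
T=lambda x,y,ox,oy:(ox+(x+.5)/5-.5,oy+(y+.5)/5-.5)
def show(n,x,y,ox,oy,z,s=t):
    p=onz(s,*T(x,y,ox,oy),z);print(n,p.round(4));return p
m=show('mouth',66,118,140,160,.092)
h=show('head',113,130,265,155,.129)
show('head scene',140,353-300,260,185,.129,c)
a=show('hA',103,262,140,160,.134);b=show('hB',255,292,140,160,.134);print('handle',(a+b)/2,np.linalg.norm(a-b),'yaw y',np.degrees(np.arctan2(*(a-b)[:2][::-1]))-90)
r0=show('rod0',208,130,265,155,.136);r1=show('rod1',307,125,265,155,.136)
show('potc',208,193,140,160,.099)
# deck corners
for q in[(55,103),(350,87),(360,160),(62,182)]: show('deck',*q,265,155,.092)
o=ctrl.get_obs();print(R.from_quat(o['tool_rot']).as_matrix().round(3),o['tcp_pos'])
E
```

```text
mouth [0.58   0.2903 0.092 ]
head [ 0.5738 -0.1318  0.129 ]
head scene [ 0.5785 -0.1258  0.129 ]
hA [0.4813 0.252  0.134 ]
hB [0.462 0.16  0.134]
handle [0.4716206  0.20598437 0.134     ] 0.0940043305420567 yaw y -11.826989950436726
rod0 [ 0.5714 -0.1886  0.136 ]
rod1 [ 0.5737 -0.2485  0.136 ]
potc [0.5292 0.1973 0.099 ]
deck [ 0.6005 -0.0983  0.092 ]
deck [ 0.6082 -0.2844  0.092 ]
deck [ 0.561  -0.2883  0.092 ]
deck [ 0.5495 -0.1017  0.092 ]
[[-0.971  0.24  -0.   ]
 [ 0.24   0.971 -0.001]
 [ 0.    -0.001 -1.   ]] [0.16224163 0.65503658 0.22600767]
```

Emit:
{"op": "drive_tool", "data": {
  "series": [1.72,-3.27,0,0,0,-3.1,1.72,-3.27,0,0,0,-3.1,1.72,-3.27,0,0,0,-3.1,1.72,-3.27,0,0,0,-3.1,1.72,-3.27,0,0,0,-3.1,1.72,-3.27,0,0,0,-3.1,1.72,-3.27,0,0,0,-3.1,1.72,-3.27,0,0,0,-3.1],
  "claw": 0,
  "force": 25
}}

```text
t: 0.77
tcp_pos: [0.3002, 0.3919, 0.2264]
tool_rot: [0.333, 0.943, -0.0, -0.0]
wrist_force: [-0.2, 0.6, 0.4]
finger_gap: 1.001
grasp_force: 0.0
```

Emit:
{"op": "drive_tool", "data": {
  "series": [1.72,-3.27,0,0,0,-3.1,1.72,-3.27,0,0,0,-3.1,1.72,-3.27,0,0,0,-3.1,1.72,-3.27,0,0,0,-3.1,1.72,-3.27,0,0,0,-3.1,1.72,-3.27,0,0,0,-3.1,1.72,-3.27,0,0,0,-3.1,1.72,-3.27,0,0,0,-3.1]
}}

```text
t: 1.43
tcp_pos: [0.4378, 0.1302, 0.2266]
tool_rot: [0.527, 0.85, 0.0, 0.0]
wrist_force: [-0.1, -0.0, 0.7]
finger_gap: 1.003
grasp_force: 0.0
```

Emit:
{"op": "drive_tool", "data": {
  "series": [1.72,-3.27,0,0,0,-3.1,1.72,-3.27,0,0,0,-3.1,1.72,-3.27,0,0,0,-3.1,1.72,-3.27,0,0,0,-3.1,1.72,-3.27,0,0,0,-3.1,1.72,-3.27,0,0,0,-3.1,1.72,-3.27,0,0,0,-3.1,0,0,0,0,0,0]
}}

```text
t: 2.1
tcp_pos: [0.5593, -0.1015, 0.2254]
tool_rot: [0.679, 0.734, -0.001, -0.0]
wrist_force: [1.1, 0.3, -0.0]
finger_gap: 0.996
grasp_force: 0.0
```

Emit:
{"op": "drive_tool", "data": {
  "series": [0.85,-1.4,0,0,0,-2,0.85,-1.35,0,0,0,0,0,0,-2,0,0,0,0,0,-2,0,0,0,0,0,-1.5,0,0,0,0,0,-1,0,0,0,0,0,0,0,0,0,0,0,0,0,0,0]
}}

```text
t: 2.77
tcp_pos: [0.575, -0.1242, 0.1619]
tool_rot: [0.69, 0.724, -0.0, -0.0]
wrist_force: [0.6, 0.7, 0.2]
finger_gap: 0.999
grasp_force: 0.0
```

```bash
python3 - <<'E'
from h import *
f=lambda im,x,y,w,h,:cv2.resize(im[y:y+h,x:x+w],(400,400),interpolation=cv2.INTER_CUBIC)
o=ctrl.get_obs();R_=R.from_quat(o['tool_rot']).as_matrix();g=o['tcp_pos']
L=[]
for n,x,y in(('top',250,140),('scene',255,160)):
    s=eyes.snapshot(n);im=s['img'].copy();L.append(f(im,x,y,80,80))
    print(n,'pred head centre at tcp xy:',(proj(s,[g[0],g[1],.129])-[x,y])*5)
cv2.imwrite('pics/h1.png',np.hstack(L))
E
```

```text
top pred head centre at tcp xy: [173.59436305 201.35991567]
scene pred head centre at tcp xy: [155.70903142 176.58221478]
```

View pics/h1.png

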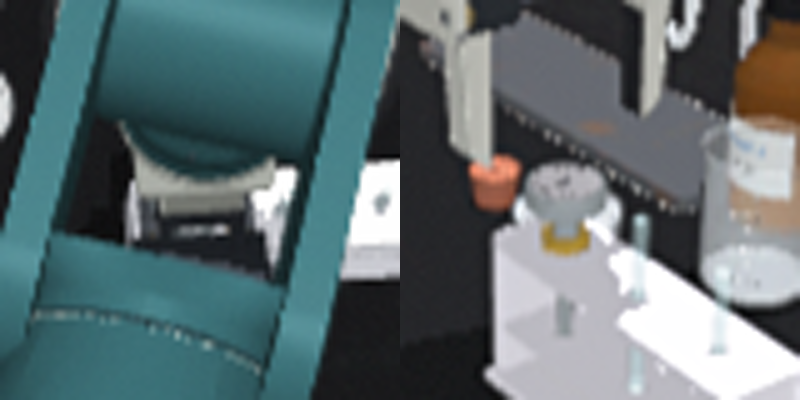

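The scene view shows the head centre at crop (166,180), a few mm right of the tool axis. The fingers straddle it clear of the rods, so I descend and grip.

Emit:
{"op": "drive_tool", "data": {
  "series": [0.1,-0.5,-1,0,0,0,0,0,-1,0,0,0,0,0,-1,0,0,0,0,0,-1,0,0,0,0,0,-0.6,0,0,0,0,0,-0.4,0,0,0,0,0,0,0,0,0,0,0,0,0,0,0]
}}

```text
t: 3.53
tcp_pos: [0.5759, -0.1293, 0.1117]
tool_rot: [0.69, 0.724, -0.0, -0.0]
wrist_force: [0.0, -0.4, 0.3]
finger_gap: 0.996
grasp_force: 0.0
```

Emit:
{"op": "drive_tool", "data": {
  "series": [0,0,0,0,0,0,0,0,0,0,0,0,0,0,0,0,0,0,0,0,0,0,0,0,0,0,0,0,0,0,0,0,0,0,0,0,0,0,0,0,0,0,0,0,0,0,0,0],
  "claw": 1,
  "force": 25
}}

```text
t: 4.2
tcp_pos: [0.5759, -0.1294, 0.1116]
tool_rot: [0.69, 0.724, -0.0, -0.0]
wrist_force: [0.5, 0.5, -0.4]
finger_gap: 0.477
grasp_force: 0.0
```

Emit:
{"op": "drive_tool", "data": {
  "series": [0,0,0,0,0,0,0,0,0,0,0,0,0,0,0,0,0,0,0,0,0,0,0,0,0,0,0.5,0,0,0,0,0,1,0,0,0,0,0,1.5,0,0,0,0,0,1.5,0,0,0]
}}

```text
t: 4.87
tcp_pos: [0.5758, -0.1294, 0.1579]
tool_rot: [0.69, 0.724, -0.0, -0.0]
wrist_force: [0.3, 0.3, -0.7]
finger_gap: 0.466
grasp_force: 25.0
```

Emit:
{"op": "drive_tool", "data": {
  "series": [0,0,1.5,0,0,0,0,0,1.5,0,0,0,0,0,1.5,0,0,0,0,0,1.5,0,0,0,0,0,1.5,0,0,0,0,0,1.5,0,0,0,0,0,1,0,0,0,0,0,0.5,0,0,0]
}}

```text
t: 5.53
tcp_pos: [0.5762, -0.1295, 0.2637]
tool_rot: [0.69, 0.724, 0.0, 0.001]
wrist_force: [0.5, 0.3, -0.4]
finger_gap: 0.466
grasp_force: 25.0
```

```bash
python3 - <<'E'
from h import *
s=eyes.snapshot('scene');cv2.imwrite('pics/l1.png',cv2.resize(s['img'][100:280,200:400],(800,720))[:600])
g=ctrl.get_obs();print(g['tcp_pos'],g['finger_gap'],g['grasp_force'])
p=g['tcp_pos']; 
for z in(.011,-.0995): print(((proj(s,p+[0,0,z])-[200,100])*4).round())
E
```

```text
[ 0.57627211 -0.12948949  0.263728  ] 0.46629257270348345 24.99988943338394
[353. 174.]
[351. 336.]
```

View pics/l1.png

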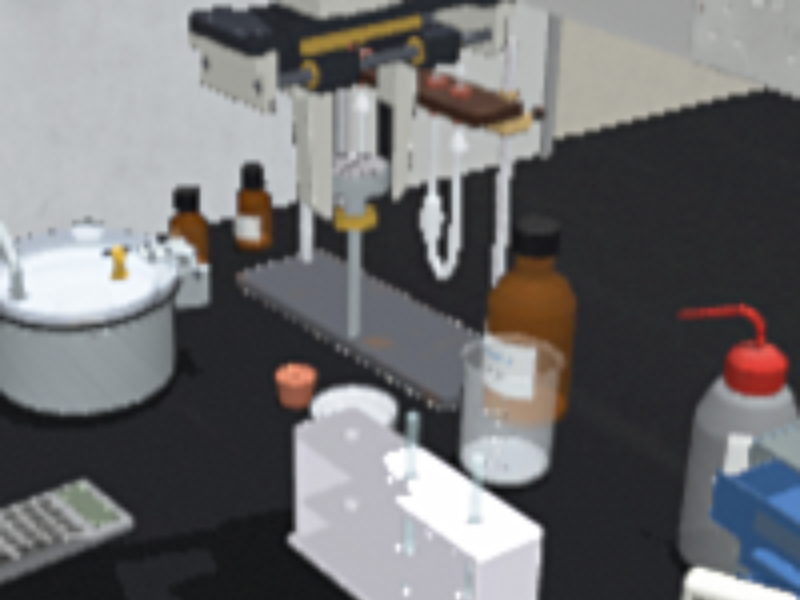

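The thermometer is gripped and upright: head at crop (360,178), stem tip at (354,338), and both rods are still in the rack. Next I check the clearance to the stand at the back near the pocket.

```bash
python3 - <<'E'
from h import *
import pickle
S=pickle.load(open('s0.pkl','rb'));t=S['top'];c=S['scene']
def tri(a,b):
    o1,d1=ray(t,*a);o2,d2=ray(c,*b)
    A=np.stack([d1,-d2],1);l=np.linalg.lstsq(A,o2-o1,rcond=None)[0]
    p,q=o1+l[0]*d1,o2+l[1]*d2;return ((p+q)/2).round(3),np.linalg.norm(p-q).round(3)
print('wood left front',tri((146,114),(265,108)));print('wood right front',tri((244,107),(322,131)))
for z in(.1,.2,.3):print(z,'glass',onz(t,170,125,z).round(3),onz(t,190,122,z).round(3))
print(onz(t,138,128,.07),onz(t,144,152,.07))
E
```

```text
wood left front (array([0.75 , 0.276, 0.238]), np.float64(0.001))
wood right front (array([ 0.773, -0.007,  0.231]), np.float64(0.007))
0.1 glass [0.771 0.24  0.1  ] [0.78  0.175 0.1  ]
0.2 glass [0.731 0.215 0.2  ] [0.739 0.156 0.2  ]
0.3 glass [0.691 0.19  0.3  ] [0.699 0.136 0.3  ]
[0.77378698 0.35406218 0.07      ] [0.69036905 0.33017719 0.07      ]
```

Emit:
{"op": "drive_tool", "data": {
  "series": [0,1,0,0,0,-1,0,2,0,0,0,-1.5,0,2.9,0,0,0,-1.5,0,2.9,0,0,0,-1.5,0,2.9,0,0,0,-1.5,0,2.9,0,0,0,-1.5,0.1,2.9,0,0,0,-1.5,0.1,2.9,0,0,0,-1.5]
}}

```text
t: 6.25
tcp_pos: [0.5775, 0.076, 0.2609]
tool_rot: [0.759, 0.651, -0.0, -0.0]
wrist_force: [0.1, -0.7, -1.1]
finger_gap: 0.468
grasp_force: 25.0
```

Emit:
{"op": "drive_tool", "data": {
  "series": [0.1,2.9,0,0,0,-1.5,0.1,2.9,0,0,0,-1.5,0,2.9,0,0,0,-1.5,0,2.9,0,0,0,-1.5,0,2.9,0,0,0,-1.5,0,2.9,0,0,0,-1.5,0,2.1,0,0,0,-1.5,0,1,0,0,0,-1]
}}

```text
t: 6.92
tcp_pos: [0.5794, 0.282, 0.2604]
tool_rot: [0.82, 0.572, -0.001, -0.0]
wrist_force: [0.0, -0.2, -1.1]
finger_gap: 0.466
grasp_force: 25.0
```

Emit:
{"op": "drive_tool", "data": {
  "series": [0,0,0,0,0,-1,0,0,-1,0,0,-1,0,0,-1,0,0,0,0,0,-1,0,0,0,0,0,-1,0,0,0,0,0,-0.5,0,0,0,0,0,0,0,0,0,0,0,0,0,0,0]
}}

```text
t: 7.58
tcp_pos: [0.5799, 0.2793, 0.2164]
tool_rot: [0.83, 0.558, -0.0, -0.0]
wrist_force: [0.7, 0.4, -0.6]
finger_gap: 0.467
grasp_force: 25.0
```

```bash
python3 - <<'E'
from h import *
f=lambda im,x,y,w,h,:cv2.resize(im[y:y+h,x:x+w],(400,400),interpolation=cv2.INTER_CUBIC)
g=ctrl.get_obs();p=g['tcp_pos'];print(p,g['tool_rot'],g['grasp_force'])
L=[]
for n,x,y in(('top',110,150),('scene',190,120)):
    s=eyes.snapshot(n);L.append(f(s['img'],x,y,80,80))
    print(n,'tip',((proj(s,p-[0,0,.0995])-[x,y])*5).round(),'mouth',((proj(s,[.58,.2903,.092])-[x,y])*5).round())
cv2.imwrite('pics/p1.png',np.hstack(L))
E
```

```text
[0.57988093 0.27931187 0.2164261 ] [ 8.30124872e-01  5.57577486e-01 -2.07223306e-04 -2.51808220e-05] 24.99997079372406
top tip [220. 157.] mouth [214. 166.]
scene tip [163. 153.] mouth [159. 181.]
```

View pics/p1.png

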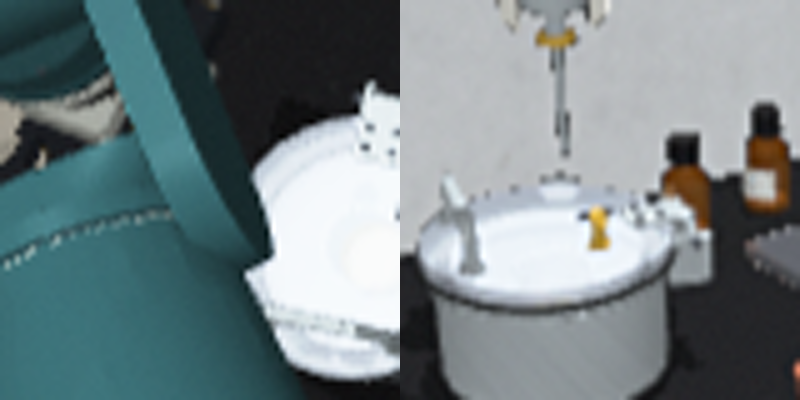

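The scene view shows the stem tip at crop (166,157) directly above the white funnel mouth at (160,185). Both agree with the predictions after a 1.1 cm shift in y.

Emit:
{"op": "drive_tool", "data": {
  "series": [0,0.6,0,0,0,0,0,0.5,0,0,0,0,0,0,0,0,0,0,0,0,-1,0,0,0,0,0,-1,0,0,0,0,0,-0.8,0,0,0,0,0,-0.7,0,0,0,0,0,-0.5,0,0,0]
}}

```text
t: 8.35
tcp_pos: [0.5796, 0.2904, 0.1751]
tool_rot: [0.83, 0.558, -0.001, -0.0]
wrist_force: [-1.1, 0.6, -0.5]
finger_gap: 0.466
grasp_force: 25.0
```

Emit:
{"op": "drive_tool", "data": {
  "series": [0,0,-0.5,0,0,0,0,0,-0.5,0,0,0,0,0,-0.5,0,0,0,0,0,-0.5,0,0,0,0,0,-0.5,0,0,0,0,0,-0.5,0,0,0,0,0,0,0,0,0,0,0,0,0,0,0]
}}

```text
t: 9.02
tcp_pos: [0.5797, 0.2905, 0.1462]
tool_rot: [0.83, 0.558, -0.0, -0.0]
wrist_force: [-0.9, 1.2, -0.6]
finger_gap: 0.466
grasp_force: 25.0
```

Emit:
{"op": "drive_tool", "data": {
  "series": [0,0,-0.6,0,0,0,0,0,-0.6,0,0,0,0,0,-0.6,0,0,0,0,0,-0.6,0,0,0,0,0,-0.4,0,0,0,0,0,-0.3,0,0,0,0,0,-0.2,0,0,0,0,0,0,0,0,0]
}}

```text
t: 9.68
tcp_pos: [0.5798, 0.2905, 0.1131]
tool_rot: [0.83, 0.558, -0.0, -0.0]
wrist_force: [0.9, 0.4, -1.3]
finger_gap: 0.467
grasp_force: 25.0
```

Emit:
{"op": "drive_tool", "data": {
  "series": [0,0,-0.1,0,0,0,0,0,0,0,0,0,0,0,0,0,0,0,0,0,0,0,0,0,0,0,0,0,0,0,0,0,0,0,0,0,0,0,0,0,0,0,0,0,0,0,0,0]
}}

```text
t: 10.35
tcp_pos: [0.5799, 0.2906, 0.1127]
tool_rot: [0.83, 0.558, 0.0, 0.0]
wrist_force: [-0.1, 0.5, -0.1]
finger_gap: 0.465
grasp_force: 25.0
```

Now release, wait and raise.

Emit:
{"op": "drive_tool", "data": {
  "series": [0,0,0,0,0,0,0,0,0,0,0,0,0,0,0,0,0,0,0,0,0,0,0,0,0,0,0,0,0,0,0,0,0,0,0,0,0,0,0,0,0,0,0,0,0,0,0,0],
  "claw": 0
}}

```text
t: 11.02
tcp_pos: [0.5799, 0.2906, 0.1126]
tool_rot: [0.83, 0.558, -0.0, 0.0]
wrist_force: [0.1, -0.2, 0.8]
finger_gap: 0.976
grasp_force: 0.0
```

Emit:
{"op": "drive_tool", "data": {
  "series": [0,0,0.5,0,0,0,0,0,1,0,0,0,0,0,1.5,0,0,0,0,0,1.5,0,0,0,0,0,1.5,0,0,0,0,0,1.5,0,0,0,0,0,1.5,0,0,0,0,0,0.5,0,0,0]
}}

```text
t: 11.68
tcp_pos: [0.5805, 0.2909, 0.2113]
tool_rot: [0.83, 0.558, 0.002, 0.0]
wrist_force: [0.4, -0.4, -0.5]
finger_gap: 0.999
grasp_force: 0.0
```

```bash
python3 - <<'E'
from h import *
import pickle
f=lambda im,x,y,w,h,:cv2.resize(im[y:y+h,x:x+w],(400,400),interpolation=cv2.INTER_CUBIC)
g=ctrl.get_obs();p=g['tcp_pos'];print(p)
L=[];S=[]
for n,x,y in(('top',140,160),('scene',190,120)):
    s=eyes.snapshot(n);S.append(s);L.append(f(s['img'],x,y,80,80))
    print(n,'head top',((proj(s,[.58,.2905,.129])-[x,y])*5).round(),'handle',((proj(s,[.4716,.206,.137])-[x,y])*5).round())
cv2.imwrite('pics/p2.png',np.hstack(L))
E
```

```text
[0.58049846 0.29086506 0.2112926 ]
top head top [ 47. 103.] handle [176. 274.]
scene head top [155. 131.] handle [ 54. 196.]
```

View pics/p2.png

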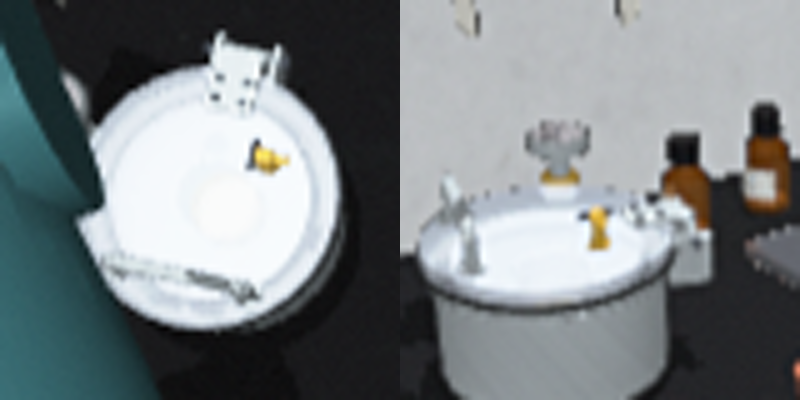

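The thermometer stands home: the head at scene crop (157,132) matches its predicted position, with the nut on the funnel rim. The handle bar runs from top crop (105,262) to (250,292), so its midpoint is about (0.472, 0.206) with a yaw of −12°.

Emit:
{"op": "drive_tool", "data": {
  "series": [-0.8,-0.6,0,0,0,1,-1.6,-1.2,0,0,0,1.5,-1.9,-1.5,0,0,0,2,-1.9,-1.5,0,0,0,2,-1.9,-1.5,0,0,0,1.7,-1.6,-1.2,0,0,0,1,-0.8,-0.6,0,0,0,1,-0.3,-0.3,0,0,0,0]
}}

```text
t: 12.45
tcp_pos: [0.4707, 0.2058, 0.2072]
tool_rot: [0.777, 0.63, -0.0, -0.0]
wrist_force: [-0.2, -0.1, 0.4]
finger_gap: 1.001
grasp_force: 0.0
```

Emit:
{"op": "drive_tool", "data": {
  "series": [0,0,-1,0,0,0,0,0,-1.5,0,0,0,0,0,-1.5,0,0,0,0,0,-1.5,0,0,0,0,0,-1.5,0,0,0,0,0,-0.8,0,0,0,0,0,0,0,0,0,0,0,0,0,0,0]
}}

```text
t: 13.12
tcp_pos: [0.472, 0.2068, 0.1292]
tool_rot: [0.777, 0.629, -0.0, -0.0]
wrist_force: [1.1, 0.4, -0.0]
finger_gap: 0.997
grasp_force: 0.0
```

Emit:
{"op": "drive_tool", "data": {
  "series": [0,0,-0.4,0,0,0,0,0,-0.4,0,0,0,0,0,0,0,0,0,0,0,0,0,0,0,0,0,0,0,0,0,0,0,0,0,0,0,0,0,0,0,0,0,0,0,0,0,0,0],
  "claw": 1,
  "force": 15
}}

```text
t: 13.78
tcp_pos: [0.4719, 0.2066, 0.1218]
tool_rot: [0.777, 0.629, 0.0, 0.0]
wrist_force: [-0.3, -0.0, 0.5]
finger_gap: 0.476
grasp_force: 0.0
```

Emit:
{"op": "drive_tool", "data": {
  "series": [0,0,0,0,0,0,0,0,0,0,0,0,0,0,0,0,0,0,0,0,0,0,0,0,0,0,0,0,0,0,0,0,0,0,0,0,0,0,0,0,0,0,0,0,0,0,0,0]
}}

```text
t: 14.45
tcp_pos: [0.4726, 0.2064, 0.1217]
tool_rot: [0.777, 0.629, 0.001, 0.001]
wrist_force: [8.4, -0.7, -2.6]
finger_gap: 0.104
grasp_force: 15.0
```

Emit:
{"op": "drive_tool", "data": {
  "series": [0.05,0,0,0,0,0,0.05,0,0,0,0,0,0,0,0,0,0,0,0,0,0,0,0,0,0,0,0,0,0,0,0,0,0,0,0,0,0,0,0,0,0,0,0,0,0,0,0,0],
  "force": 45
}}

```text
t: 15.12
tcp_pos: [0.4727, 0.2065, 0.1216]
tool_rot: [0.777, 0.629, -0.0, -0.0]
wrist_force: [-3.8, -3.3, 3.5]
finger_gap: 0.097
grasp_force: 45.0
```

Emit:
{"op": "drive_tool", "data": {
  "series": [0.03,-0.01,0.11,0.1,0.4,0,0.03,-0.01,0.11,0.1,0.4,0,0.03,0,0.11,0.1,0.4,0,0.03,-0.01,0.11,0.1,0.4,0,0.03,-0.01,0.11,0.1,0.4,0,0.03,0,0.11,0.1,0.4,0,0.03,-0.01,0.11,0.1,0.4,0,0.03,-0.01,0.11,0.1,0.4,0]
}}

```text
t: 15.78
tcp_pos: [0.4754, 0.2059, 0.1319]
tool_rot: [0.777, 0.629, -0.017, -0.023]
wrist_force: [-7.3, -4.2, -0.8]
finger_gap: 0.096
grasp_force: 45.0
```

Emit:
{"op": "drive_tool", "data": {
  "series": [0.03,-0.01,0.11,0.1,0.4,0,0.03,-0.01,0.11,0.1,0.4,0,0.03,0,0.11,0.1,0.4,0,0.03,-0.01,0.11,0.1,0.4,0,0.03,-0.01,0.11,0.1,0.4,0,0.03,0,0.11,0.1,0.4,0,0.03,-0.01,0.11,0.1,0.4,0,0.03,-0.01,0.11,0.1,0.4,0]
}}

```text
t: 16.45
tcp_pos: [0.4782, 0.2053, 0.1408]
tool_rot: [0.776, 0.628, -0.034, -0.046]
wrist_force: [-4.7, -2.2, -1.3]
finger_gap: 0.093
grasp_force: 45.0
```

Emit:
{"op": "drive_tool", "data": {
  "series": [0,0,0.1,0,0,0,0,0,0,0,0,0,0,0,0,0,0,0,0,0,0,0,0,0,0,0,0,0,0,0,0,0,0,0,0,0,0,0,0,0,0,0,0,0,0,0,0,0]
}}

```text
t: 17.12
tcp_pos: [0.4778, 0.2054, 0.1402]
tool_rot: [0.776, 0.628, -0.034, -0.046]
wrist_force: [3.5, -3.9, -3.8]
finger_gap: 0.096
grasp_force: 45.0
```

```bash
python3 - <<'E'
from h import *
f=lambda im,x,y,w,h,:cv2.resize(im[y:y+h,x:x+w],(400,400),interpolation=cv2.INTER_CUBIC)
g=ctrl.get_obs();print(g['tcp_pos'],g['finger_gap'],g['grasp_force'],g['wrist_force'],np.abs(g['dq']).max())
s=eyes.snapshot('scene');cv2.imwrite('pics/e.png',np.hstack([f(s['img'],190,120,80,80),f(s['img'],255,170,80,80)]))
E
```

```text
[0.47784743 0.20535181 0.14023402] 0.09580373926711082 44.98830556869507 [ 3.5496897  -3.92630572 -3.76482935] 0.0016906331375075704
```

View pics/e.png

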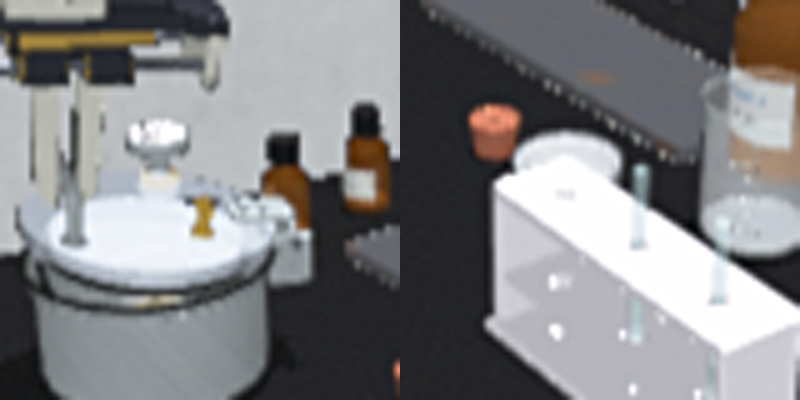

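The lid is ajar, with a visible gap at the front rim (crop about (150,285)). The handle rose 18.6 mm, or about 0.127 rad. The thermometer at crop (157,135) is untouched, and both rods stand in the rack.

```bash
python3 -c "
from station import job
print(job.hand_in())"
```

```text
the job is handed in; nothing more can be done
None
```

I handed the job in at about 17 s of the 48 s limit: the thermometer stands home in the pocket and let go, the gripper holds the lid ajar and still at about 0.125 rad by its handle, and the rods stand in the rack (no verdict was returned).

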